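Set up three gel trays for casting

TASK

Get the trays ready for pouring gels: take the crosswise stack of three gel trays apart and seat each tray flat on the floor of the casting stand that fits its length, so that the stand's gates close both its open ends. Then hang the red fine comb upright in the comb notches of the long orange tray and the blue coarse comb in those of the middle blue tray, centred across the tray; the short green tray is cast without a comb. Do not knock or shift the brown stain bottle that stands among them.

Things in the scene. Friction and masses are not known exactly. Their poses are not given: they have to be found in the camera images.
- tray_long: orange long gel tray: U channel 130 mm long (x), 60 wide over its walls (y), 28 high; floor and walls 4 mm, smooth acrylic, ends open. Origin: centre of underside. Bottom of the stack, on the bench. Grip across y at mid-length. Comb place: a notch in each wall at x=+40 mm (black stripe on floor), flared from 31 mm wide at the mouth to 15, 12 deep; a seated comb's bar lies along y (either way), its origin at x=+40, y=0, z=+16 mm.
- tray_middle: blue middle gel tray: U channel 100 mm long (x), 60 wide over its walls (y), 28 high; floor and walls 4 mm, smooth acrylic, ends open. Origin: centre of underside. Second in the stack, crosswise on the long tray's walls. Grip across y at mid-length. Comb place: a notch in each wall at x=+25 mm (black stripe on floor), flared from 31 mm wide at the mouth to 15, 12 deep; a seated comb's bar lies along y (either way), its origin at x=+25, y=0, z=+16 mm.
- tray_short: green short gel tray: U channel 70 mm long (x), 60 wide over its walls (y), 28 high; floor and walls 4 mm, smooth acrylic, ends open. Origin: centre of underside. Top of the stack, crosswise on the middle tray's walls. Grip across y at mid-length. Comb place: a notch in each wall at x=+10 mm (black stripe on floor), flared from 31 mm wide at the mouth to 15, 12 deep; a seated comb's bar lies along y (either way), its origin at x=+10, y=0, z=+16 mm.
- comb_red: red gel comb, 12 fine teeth, upright in a grey rack: cross bar 76 long (y), 12 thick (x), 12 high; on it a grip 44 long (y), 12 thick, top 46 mm above origin; teeth 36 wide, 3 thick, 10 deep below the bar. Origin: middle of the bar's underside, on which it hangs (26 mm above the bench at the start). Grip high, across x. The other comb stands about 63 mm away along x. For the long orange tray.
- comb_blue: blue gel comb, 7 coarse teeth, upright in a grey rack: cross bar 76 long (y), 12 thick (x), 12 high; on it a grip 44 long (y), 12 thick, top 46 mm above origin; teeth 36 wide, 3 thick, 10 deep below the bar. Origin: middle of the bar's underside, on which it hangs (26 mm above the bench at the start). Grip high, across x. The other comb stands about 63 mm away along x. For the middle blue tray.
- stand_long: fixed casting stand with a slate-blue floor, for the long tray, 164 x 86 mm, floor 12 mm above its origin (bench level, under the bay's centre). A pale gate at each end of x, upright for 8 mm, then flared outward, 24 high; 136 mm clear between them at the floor, 150 at the top: the 130 mm tray fits, length along x, either way round. Long sides open for fingers; a level on a small ear outside the +x gate.
- stand_middle: fixed casting stand with a slate-blue floor, for the middle tray, 134 x 86 mm, floor 12 mm above its origin (bench level, under the bay's centre). A pale gate at each end of x, upright for 8 mm, then flared outward, 24 high; 106 mm clear between them at the floor, 120 at the top: the 100 mm tray fits, length along x, either way round. Long sides open for fingers; a level on a small ear outside the +x gate.
- stand_short: fixed casting stand with a slate-blue floor, for the short tray, 104 x 86 mm, floor 12 mm above its origin (bench level, under the bay's centre). A pale gate at each end of x, upright for 8 mm, then flared outward, 24 high; 76 mm clear between them at the floor, 90 at the top: the 70 mm tray fits, length along x, either way round. Long sides open for fingers; a level on a small ear outside the +x gate.
- brown_bottle: small brown glass bottle of gel stain with a black cap, 31 mm across, 66 mm high, standing between the stack and the comb rack; loose, to be left alone. Origin: centre of the underside.
Mind the look-alikes: they are no part of the job. Leave any purple look-alike of the tray_middle alone.

How it is judged:
By the outcome, as a careful person would: the job done as asked, in the order asked, and still so for the second after the job is handed in, with the robot touching nothing.
It also fails if it takes over 128 s, if anything falls off the work surface, if the arm or the gripper's body presses on something with over 40 N, if the wrist force passes 120 N, or if a joint passes its speed limit or range.

ROBOT

A 6-joint arm with a two-finger parallel gripper is mounted at the origin on a cart in front of the work surface, level with it; the furniture and walls round the work are solid. World frame = base frame: x ahead of the robot, y to its left, z up, the work surface at z = 0. Lengths are in m, angles in rad, forces in N, time in s.
With the tool pointing down it reaches from about 0.25 to 0.775 m from the base axis. Payload 4 kg.
Tool frame: the origin (TCP) lies at the very end of the fingers, on their centre line; the grasp point (between the pads) lies 19 mm behind it; z points along the fingers, y is the line along which they close (so a half turn about z gives the same grasp; the last joint's range is limited). The gripper opens to 85 mm and grips with 20 to 120 N. Pads are 22 mm wide; open, the fingers measure 114 mm over their backs; the gripper's body (76 mm by 85 mm) begins 54 mm behind the grasp point. The pads swing forward as they close: fully open they stand 13 mm farther back than shut.
Start: joints at [1.163, 0.087, 1.371, -0, 1.684, -0.103], TCP at [0.165, 0.525, 0.231] pointing down, gripper open.
Joint ranges: [-3.1, 3.1], [-0.76, 2.03], [0.27, 2.55], [-1.08, 4.22], [0.17, 2.65], [-2.57, 2.57]. Speed limits (rad/s): [2.79, 2.79, 3.14, 3.14, 3.14, 3.14].

INTERFACE

Orientations are given as a unit quaternion [x, y, z, w].
In Python, from rig import * gives the robot as it stands.
- The arm moves only by the shell command python3 -m creep 'ROWS' [FORCE]. ROWS is JSON, a list of rows, each a list of 3 entries, a list of its own where there are three numbers: the opening, from 0 (shut) to 1 (fully open), then the shift along the tool's x, y, z normalised to -1 to 1, where 1 is 25 cm, then the turn about the tool's z normalised to -1 to 1, where 1 is 90 degrees. A call has 1 to 12 rows; each row is the pose to reach, as a shift and turn from the pose commanded when the call began, along the tool's axes at that moment; what a row does not reach only later rows make up. A row lasts 1/12 s, in which the tool goes at most 41.7 mm and 7.16 degrees, less where a joint would pass 70% of its speed; a pose out of reach is approached as far as the arm can. A call with a number of a shift or a turn outside -1 to 1 is refused whole. A call with a gripper value outside its range is refused whole. The fingers move at their own pace and stop on an object; FORCE is the grip in N (left out, the last holds). Time passes only in rows, so rows that repeat a pose let the fingers close. It gives the time, the measured TCP pose, the force, the opening and the grip force at its end, in the units of the state.
- read_state(): the state, without advancing time (a new reading comes with each control period).
- read_camera(name): name is "scene" or "top" or "wrist"; returns (picture, depth): 400x640x3 uint8, red, green, blue; 400x640 float32, m along the optical axis (not along the pixel's ray), 0 where there is no reading.
- camera_params(name): a dict with "K" (3x3 intrinsics, pixels), "R" (3x3) and "t" (3): a world point X has camera coordinates R X + t. Camera axes: x right, y down, z forward; pixel columns grow to the right and rows downward; lengths in m; the calibration is good to about 2 mm. A picture is of the moment at which its call begins: read the wrist's pose just before it. camera_params takes no time and is no camera call; for the wrist camera it gives the pose at the moment of the call.
- close_job(): hands the job in; it is judged then, once.
Trained networks look in the newest picture that a camera, given by its name, has taken for a name from the list of things; names that differ only in an ending like _2 or _b are one class to them, and where a whole thing is asked for, a point or a joint stands for the part that bears it (a point fixed in the world has none). Each returns a list of dicts, best first, with "confidence" (0 to 1); they miss things now and then, are a little off and sometimes report something else, mostly with a low value. They report only what shows in the picture. A call takes as long as a camera call. They do not tell look-alikes from the thing itself.
- silhouettes(camera, name): "region" (400x640 bool, what is visible of it) and "position" ([column, row] in pixels, amid what is visible of it).
The state is a dict: "clock": time; "q": joint angles; "dq": joint speeds; "joint_efforts": joint torques, N m; "position": TCP position; "tcp_rot": TCP orientation; "wrist_force": force on the tool from outside, world axes, zero at the start; "moment": the same for the moment, N m; "grip_width": opening from 0.0 (shut) to 1.0 (fully open); "finger_force": force on a finger pad.
Only numpy, scipy, OpenCV 4.12 (cv2) and the standard library are available. Lean on these libraries where they do the work, as an engineer would, in place of code of your own. Each camera call takes 0.05 s, during which the arm holds its last target. There are 200 camera calls.

## Working session

There is one attempt and no reset: what is moved stays moved. The work goes in short steps, Python scripts to look and compute and a shell command to move; the robot and the scene stay as the last step left them, time stands still between calls to the robot, and variables do not carry over. Pictures are saved under pics/ and viewed, at most 14 in all, crops included, and the job is handed in when it is done.

```bash
mkdir -p pics; ls
python3 - <<'E'
from rig import *
import cv2
for n in ("scene","top"):
    p,d=read_camera(n); cv2.imwrite(f"pics/{n}0.png",p[:,:,::-1])
    c=camera_params(n); print(n,c["K"].round(1).tolist(),c["R"].round(3).tolist(),c["t"].round(3).tolist())
print(read_state())
E
```

```text
pics
scene [[486.5, 0.0, 311.8], [0.0, 486.5, 201.7], [0.0, 0.0, 1.0]] [[0.921, -0.388, 0.019], [-0.139, -0.375, -0.917], [0.363, 0.842, -0.399]] [-0.373, 0.223, 1.087]
top [[383.0, 0.0, 317.6], [0.0, 383.0, 199.6], [0.0, 0.0, 1.0]] [[-0.005, -1.0, 0.008], [-0.983, 0.004, -0.185], [0.185, -0.009, -0.983]] [0.229, 0.507, 1.173]
{'clock': 0.1, 'q': array([ 1.16292730e+00,  8.78652977e-02,  1.37214536e+00,  1.97259246e-05,
        1.68359224e+00, -1.03096324e-01]), 'dq': array([-0.00091629,  0.00030223, -0.0050408 , -0.0014211 ,  0.00124845,
        0.00064752]), 'joint_efforts': array([ 2.40644134e-03, -3.53014112e+01, -3.14217889e+01, -9.17252578e-05,
        7.93217478e-03, -1.35373713e-05]), 'position': array([0.16485508, 0.52423029, 0.23024338]), 'tcp_rot': array([ 1.51796098e-01,  9.88411318e-01, -9.70016690e-04, -2.63489171e-04]), 'wrist_force': array([ 0.51308053, -0.47512315,  0.28866893]), 'moment': array([-0.040905  ,  0.05959753, -0.00336695]), 'finger_force': 0.0, 'grip_width': 1.0016406813607253}
```

View pics/top0.png

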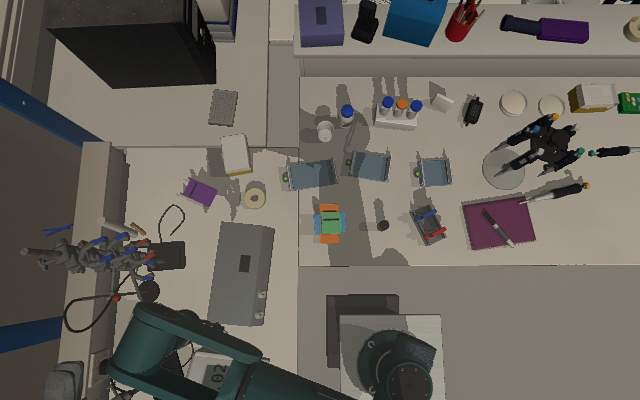

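View pics/scene0.png

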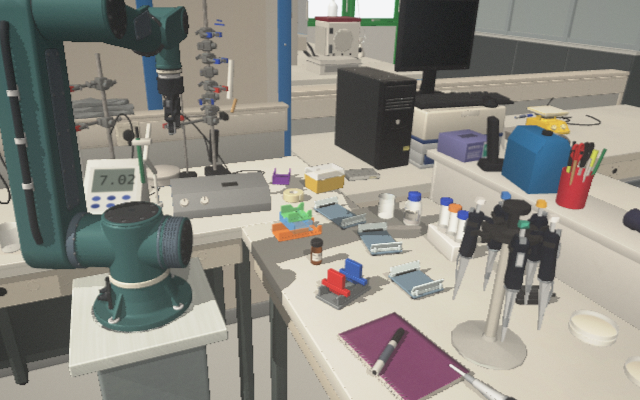

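The top view shows:
- the stack at (330,224)
- the stands: long at (310,175), middle at (369,166), short at (434,172), each with a green level at its left end
- the bottle at (383,225)
- the rack, with the blue comb at (427,213) and the red comb at (433,233)

Possible mix-ups: the purple U-tray at (199,192) could pass for the middle tray, which is the blue one at (330,222) in the stack. The notebook and the blue box are not relevant.

```bash
cat > h.py <<'E'
from rig import *
import numpy as np, cv2
from scipy.spatial.transform import Rotation as Rn
def look(cam):
    c=camera_params(cam); p,d=read_camera(cam)
    v,u=np.mgrid[:400,:640]; K=c["K"]
    X=np.stack([(u-K[0,2])/K[0,0]*d,(v-K[1,2])/K[1,1]*d,d],-1)
    W=(X-c["t"])@c["R"]; W[d<=0]=np.nan
    return p,d,W
def rect(P):
    (c,(w,h),a)=cv2.minAreaRect((P[:,:2]*1000).astype(np.float32))
    if w<h: w,h,a=h,w,a+90
    return np.round(c,1),round(w,1),round(h,1),round((a+90)%180-90,1)  # a: direction of long axis
def go(pos,yaw=None):
    """shift (units) and turn to bring TCP to pos; yaw: world deg of tool y line (mod 180)"""
    s=read_state(); R=Rn.from_quat(s["tcp_rot"]).as_matrix()
    sh=R.T@(np.array(pos)-s["position"])/0.25
    y=np.degrees(np.arctan2(R[1,1],R[0,1])); t=0
    if yaw is not None: t=-(((yaw-y)+90)%180-90)
    print("pos",s["position"].round(4),"yaw",round(y,1),"q6",s["q"][5].round(2),"shift",sh.round(3),"turn",round(t/90,3),"clock",round(s["clock"],2))
def colmask(p,name):
    hsv=cv2.cvtColor(p,cv2.COLOR_RGB2HSV); H,S,V=[hsv[...,i] for i in range(3)]
    r={"orange":(H>5)&(H<18)&(S>120),"green":(H>45)&(H<80)&(S>90),"blue":(H>95)&(H<115)&(S>110),"red":((H<5)|(H>174))&(S>150),"cblue":(H>105)&(H<125)&(S>150)}
    return r[name]&(V>60)
E
python3 - <<'E'
from h import *
p,d,W=look("top")
for n in ["tray_long","tray_middle","tray_short","comb_red","comb_blue","stand_long","stand_middle","stand_short","brown_bottle"]:
    for s in silhouettes("top",n)[:3]:
        m=s["region"]&np.isfinite(W[...,2]); P=W[m]
        if len(P)<5: continue
        z=np.percentile(P[:,2],[5,50,95]).round(3)
        print(n,round(s["confidence"],2),np.round(s["position"]),len(P),z,*rect(P))
E
```

```text
tray_long 0.86 [326. 232.] 275 [-0.001  0.003  0.013] [437.9 190.6] 128.5 55.4 0.3
tray_middle 0.69 [424. 215.] 48 [0.037 0.07  0.075] [ 456.2 -110.8] 53.9 8.1 -68.6
tray_middle 0.68 [200. 190.] 559 [-0.001  0.004  0.026] [543.  615.2] 102.0 62.7 64.0
tray_middle 0.58 [320. 219.] 192 [0.027 0.032 0.055] [437.9 189.9] 98.9 66.2 -85.2
tray_short 0.56 [330. 221.] 438 [0.056 0.06  0.083] [433.  186.4] 67.7 60.2 1.6
comb_red 0.54 [435. 236.] 103 [0.007 0.068 0.073] [ 398.6 -139.2] 62.9 16.3 -66.2
stand_long 0.93 [312. 174.] 1296 [0.007 0.012 0.032] [599.7 253. ] 177.7 90.3 -81.7
stand_short 0.83 [436. 174.] 871 [0.007 0.012 0.033] [ 604.9 -159.6] 130.1 86.6 -86.6
```

```bash
python3 -c "
from h import *
go([0.42,0.17,0.36],90)
c=camera_params('wrist');print(c['K'].round(0).tolist(),(-c['R'].T@c['t']).round(3),c['R'].round(2).tolist())"
```

```text
pos [0.1651 0.5247 0.2314] yaw 72.5 q6 -0.1 shift [-1.398 -1.047 -0.515] turn -0.194 clock 0.6
[[301.0, 0.0, 324.0], [0.0, 301.0, 195.0], [0.0, 0.0, 1.0]] [0.086 0.551 0.374] [[0.3, 0.95, -0.0], [0.9, -0.28, 0.32], [0.31, -0.1, -0.95]]
```

```bash
python3 -m creep '[[1,[-0.7,-0.52,-0.5],0],[1,[-0.7,-0.52,-0.5],0],[1,[-0.7,-0.52,-0.5],0],[1,[-0.7,-0.52,-0.5],0],[1,[-0.7,-0.52,-0.5],0],[1,[-0.7,-0.52,-0.5],0],[1,[-0.7,-0.52,-0.5],0]]'; python3 -m creep '[[1,[-0.7,-0.52,0],-0.19],[1,[-0.7,-0.52,0],-0.19],[1,[-0.7,-0.52,0],-0.19],[1,[-0.7,-0.52,0],-0.19],[1,[-0.7,-0.52,0],-0.19],[1,[-0.7,-0.52,0],-0.19],[1,[-0.7,-0.52,0],-0.19]]'
python3 - <<'E'
from h import *
go([0.42,0.17,0.36],90)
p,d,W=look("wrist"); cv2.imwrite("pics/w1.png",p[:,:,::-1])
for n in ["tray_long","tray_middle","tray_short","comb_red","comb_blue","stand_long","stand_middle","stand_short","brown_bottle"]:
    for s in silhouettes("wrist",n)[:2]:
        m=s["region"]&np.isfinite(W[...,2]); P=W[m]
        if len(P)<5: continue
        z=np.percentile(P[:,2],[5,50,95]).round(3)
        print(n,round(s["confidence"],2),np.round(s["position"]),len(P),z,*rect(P))
E
```

```text
clock: 1.18
position: [0.2967, 0.3448, 0.3618]
tcp_rot: [0.156, 0.988, 0.003, 0.004]
wrist_force: [-0.7, 0.4, 1.3]
grip_width: 1.001
finger_force: 0.0
clock: 1.77
position: [0.423, 0.1686, 0.3552]
tcp_rot: [0.006, 1.0, -0.001, -0.0]
wrist_force: [0.2, -0.1, 1.2]
grip_width: 1.003
finger_force: 0.0
pos [0.423  0.1686 0.3552] yaw 89.3 q6 -1.3 shift [ 0.012  0.006 -0.019] turn -0.008 clock 1.77
tray_long 0.7 [339. 128.] 1109 [0.003 0.005 0.028] [439.5 190.6] 132.6 58.6 0.5
tray_middle 0.82 [357. 156.] 870 [0.031 0.033 0.056] [431.8 190.2] 104.1 64.4 -85.5
tray_middle 0.79 [579. 210.] 1959 [0.003 0.004 0.028] [543.4 617.1] 107.0 64.7 65.9
tray_short 0.6 [137. 247.] 3001 [0.011 0.013 0.035] [ 607.7 -153.3] 120.4 94.0 -86.2
tray_short 0.58 [338. 158.] 2063 [0.059 0.061 0.084] [442.6 185.7] 91.8 64.0 4.8
comb_blue 0.64 [139. 172.] 447 [0.035 0.071 0.073] [ 456.7 -113.4] 65.7 14.3 -68.9
stand_long 0.85 [370. 243.] 4083 [0.011 0.013 0.034] [607.4 256.5] 185.3 106.7 -80.4
stand_middle 0.81 [268. 256.] 2932 [0.011 0.013 0.033] [555.6  61.8] 282.2 139.6 1.7
stand_short 0.64 [138. 247.] 2957 [0.011 0.013 0.035] [ 604.3 -162.3] 137.9 85.8 -86.4
brown_bottle 0.6 [228. 150.] 556 [0.01  0.065 0.067] [425.6  20.7] 30.0 29.6 33.5
```

View pics/w1.png

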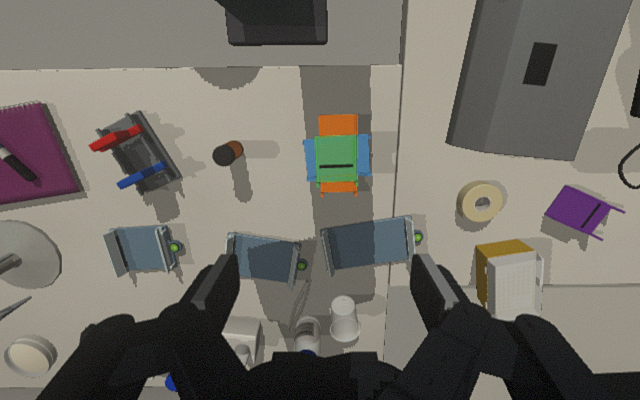

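The wrist view shows the stack at (338,158), ordered green on blue on orange, and the bottle at (228,152). The red comb is at (117,137) and the blue comb at (141,176). The stands are at (368,243), (267,257) and (140,248). The purple look-alike at (580,210) lies apart, so the blue tray in the stack is the right one.

```bash
cat > m.py <<'E'
from h import *
def fit(cam):
    p,d,W=look(cam); z=W[...,2]
    hsv=cv2.cvtColor(p,cv2.COLOR_RGB2HSV); H,S,V=[hsv[...,i].astype(int) for i in range(3)]
    for n,c in (("stand_long",(605,256)),("stand_middle",(620,95)),("stand_short",(605,-158))):
        near=np.hypot(W[...,0]*1000-c[0],W[...,1]*1000-c[1])<100
        m=near&(z>.006)&(z<.018)&(H>90)&(H<125)&(S>50)
        k,l,st,_=cv2.connectedComponentsWithStats(m.astype(np.uint8)); 
        if k<2: continue
        i=1+st[1:,4].argmax(); P=W[l==i]; print(cam,n,"floor",len(P),P[:,2].mean().round(4),*rect(P))
        g=near&(z>.026)&(z<.042); P=W[g]; 
        if len(P)>20: print("   gates",len(P),*rect(P))
    for n in ("green","blue","orange"):
        near=np.hypot(W[...,0]-.437,W[...,1]-.19)<.09
        m=near&colmask(p,n); P=W[m]
        if len(P)>10: print(cam,n,len(P),np.percentile(P[:,2],[5,50,95]).round(3),*rect(P))
    for n in ("red","cblue"):
        near=(np.hypot(W[...,0]-.43,W[...,1]+.12)<.12)&(z>.062)
        P=W[near&colmask(p,n)]
        if len(P)>10: print(cam,n,len(P),np.percentile(P[:,2],[5,50,95]).round(3),*rect(P))
    near=(np.hypot(W[...,0]-.425,W[...,1]-.02)<.05)&(z>.055)
    print("bottle",*rect(W[near]))
if __name__=="__main__":
    fit("wrist"); fit("top")
E
python3 m.py
```

```text
wrist stand_long floor 2062 0.0124 [600.  245.5] 134.6 83.9 -81.2
   gates 460 [599.6 245.1] 162.6 85.9 -80.9
wrist stand_middle floor 995 0.0125 [628.5  51.2] 102.5 84.0 79.7
   gates 438 [628.9  89.1] 181.5 107.0 -85.7
wrist stand_short floor 1219 0.0126 [ 604.6 -165.7] 84.3 74.3 2.5
   gates 542 [ 604.3 -161.9] 99.8 85.9 -86.1
wrist green 1795 [0.059 0.061 0.084] [446.9 184.8] 97.1 61.7 1.2
wrist blue 829 [0.031 0.033 0.056] [434.9 179.5] 116.0 59.8 -85.5
wrist orange 1152 [0.003 0.005 0.028] [442.8 193.7] 140.2 66.9 -0.2
wrist red 267 [0.068 0.072 0.074] [ 402.7 -143.7] 43.4 11.2 -65.3
wrist cblue 190 [0.071 0.072 0.074] [ 458.4 -117.8] 42.9 10.8 -65.1
bottle [425.7  20.4] 30.1 29.8 -70.7
top stand_short floor 4 0.0101 [ 562.9 -154.7] 10.3 0.1 -89.0
   gates 113 [ 604.5 -161.8] 101.0 85.5 -86.3
top green 57 [0.057 0.061 0.083] [428.7 202.6] 60.2 22.4 -0.5
top blue 104 [0.028 0.031 0.053] [433.5 189.1] 97.3 57.3 -85.1
top orange 117 [-0.001  0.003  0.027] [388.4 199.8] 39.1 30.0 89.8
top red 46 [0.068 0.072 0.076] [ 401.5 -143.3] 42.9 9.9 -64.3
top cblue 43 [0.067 0.071 0.074] [ 459.4 -119.2] 40.6 9.6 -64.2
bottle [425.5  22.7] 28.8 26.0 25.9
```

```bash
cat > t.py <<'E'
from h import *
import sys
def tray(cam,col,zu,c,r=.075):
    p,d,W=look(cam); z=W[...,2]
    m=(np.hypot(W[...,0]-c[0],W[...,1]-c[1])<r)&colmask(p,col)
    for lo,hi in ((.002,.008),(.022,.032)):
        mm=(m&(z>zu+lo)&(z<zu+hi)).astype(np.uint8)
        mm=cv2.morphologyEx(mm,cv2.MORPH_OPEN,np.ones((2,2)))>0
        P=W[mm]
        if len(P)>8: print(cam,col,lo,len(P),*rect(P), "mid(5-95)",((np.percentile(P[:,:2],2,axis=0)+np.percentile(P[:,:2],98,axis=0))*500).round(1))
if __name__=="__main__":
    tray("wrist","green",.056,(.435,.187)); tray("wrist","blue",.028,(.435,.19)); tray("wrist","orange",0,(.437,.19))
    p,d,W=look("wrist"); z=W[...,2]
    g=(abs(W[...,0]-.63)<.06)&(abs(W[...,1]-.06)<.085)&(z>.027)&(z<.037); l,k=cv2.connectedComponents(g.astype(np.uint8))
    for i in range(1,l):
        if (k==i).sum()>20: print((k==i).sum(),*rect(W[k==i]))
E
python3 t.py
```

```text
wrist green 0.002 1454 [443.6 187.9] 85.8 51.8 4.0 mid(5-95) [nan nan]
wrist green 0.022 193 [462.4 210.1] 112.0 59.6 -30.0 mid(5-95) [nan nan]
wrist blue 0.002 604 [439.8 192.3] 103.5 55.8 -86.6 mid(5-95) [nan nan]
wrist blue 0.022 125 [443.3 190.3] 108.4 77.1 -85.0 mid(5-95) [nan nan]
wrist orange 0.002 955 [440.1 191.7] 132.2 50.5 1.1 mid(5-95) [nan nan]
wrist orange 0.022 154 [444.3 193.6] 139.6 62.9 0.6 mid(5-95) [444.5 193.1]
89 [590.2  -1.3] 31.4 7.5 -12.6
172 [639.3 110.6] 85.7 9.9 -9.4
```

```bash
sed -i 's/mm=cv2.morph.*$/mm=cv2.morphologyEx(mm,cv2.MORPH_OPEN,np.ones((3,3)) if lo<.01 else np.ones((2,2)))>0; mm\&=np.isfinite(z)/' t.py; python3 -m creep '[[1,[0,0,0.2],-0.008],[1,[-0.044,0.073,0.4],-0.008],[1,[-0.044,0.073,0.62],-0.008],[1,[-0.044,0.073,0.62],-0.008],[1,[-0.044,0.073,0.62],-0.008]]'
python3 - <<'E'
from h import *; from t import tray
go([0.434,0.187,0.058],91)
tray("wrist","green",.056,(.435,.187)); tray("wrist","blue",.028,(.435,.19))
p,d,W=look("wrist"); cv2.imwrite("pics/w2.png",p[:,:,::-1])
E
```

```text
clock: 2.98
position: [0.4272, 0.1886, 0.1922]
tcp_rot: [-0.003, 1.0, -0.002, -0.008]
wrist_force: [-1.7, -1.0, -0.9]
grip_width: 0.997
finger_force: 0.0
pos [0.4272 0.1886 0.1922] yaw 90.4 q6 -1.28 shift [-0.036 -0.004  0.536] turn -0.007 clock 2.98
wrist green 0.002 3294 [433.3 185.5] 69.0 52.3 1.3 mid(5-95) [431.5 185.4]
wrist green 0.022 491 [454.1 184.9] 110.8 78.7 1.5 mid(5-95) [451.8 190.6]
wrist blue 0.002 1109 [436.6 188.4] 99.0 49.1 -85.2 mid(5-95) [436.7 188.5]
wrist blue 0.022 283 [445.5 188.4] 117.2 87.2 -85.8 mid(5-95) [446.9 191. ]
```

View pics/w2.png

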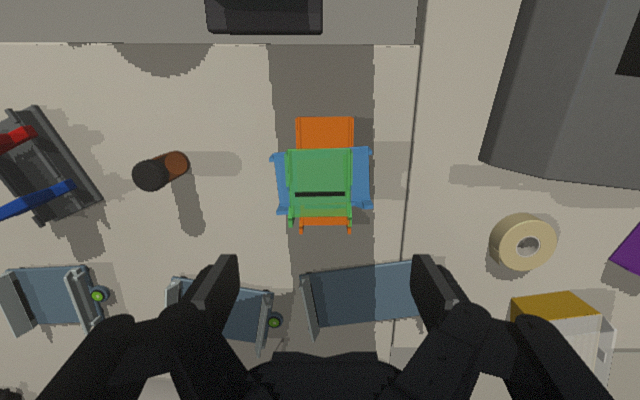

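Close up, the green tray is at (320,180) with its stripe at (320,193). Its floor fits a 69 × 52 mm rectangle at (433, 186), turned 1.3°. I'll descend.

```bash
python3 -m creep '[[1,[-0.025,-0.012,0],-0.01],[1,[-0.025,-0.012,0.15],-0.01],[1,[-0.025,-0.012,0.3],-0.01],[1,[-0.025,-0.012,0.42],-0.01],[1,[-0.025,-0.012,0.42],-0.01],[1,[-0.025,-0.012,0.42],-0.01]]'; python3 -c "
from h import *
go([0.4333,0.1855,0.057],91.3)"
```

```text
clock: 3.63
position: [0.4394, 0.187, 0.0984]
tcp_rot: [-0.011, 1.0, 0.0, 0.001]
wrist_force: [-0.4, -1.0, 0.8]
grip_width: 0.998
finger_force: 0.0
pos [0.4394 0.187  0.0984] yaw 91.2 q6 -1.31 shift [ 0.025 -0.006  0.166] turn -0.001 clock 3.63
```

```bash
python3 -m creep '[[1,[0.02,-0.006,0.08],0],[1,[0.02,-0.006,0.164],0],[1,[0.02,-0.006,0.164],0],[1,[0.02,-0.006,0.164],0],[0.5,[0.02,-0.006,0.164],0],[0.5,[0.02,-0.006,0.164],0],[0.5,[0.02,-0.006,0.164],0],[0.5,[0.02,-0.006,0.164],0],[0.5,[0.02,-0.006,0.164],0],[0.5,[0.02,-0.006,0.164],0]]' 40; python3 -c "
from h import *
go([0.4333,0.1855,0.057],91.3)"
```

```text
clock: 4.47
position: [0.4354, 0.1859, 0.0583]
tcp_rot: [-0.011, 1.0, 0.001, 0.003]
wrist_force: [-0.2, -0.9, 5.7]
grip_width: 0.693
finger_force: 42.8
pos [0.4354 0.1859 0.0583] yaw 91.3 q6 -1.31 shift [ 0.009 -0.001  0.005] turn -0.0 clock 4.47
```

```bash
python3 -m creep '[[0.5,[0,0,-0.03],0],[0.5,[0,0,-0.08],0],[0.5,[0,0,-0.15],0],[0.5,[0,0,-0.28],0],[0.5,[0,0,-0.4],0],[0.5,[-0.1,-0.1,-0.45],0],[0.5,[-0.2,-0.25,-0.45],0],[0.5,[-0.3,-0.4,-0.45],0.05],[0.5,[-0.4,-0.55,-0.45],0.1],[0.5,[-0.4,-0.7,-0.45],0.15],[0.5,[-0.4,-0.7,-0.45],0.2]]'
python3 - <<'E'
from h import *
go([0.604,-0.162,0.17],3.8)
E
```

```text
clock: 5.38
position: [0.5385, 0.006, 0.1681]
tcp_rot: [0.151, 0.989, -0.002, 0.001]
wrist_force: [-0.2, 0.9, -0.3]
grip_width: 0.69
finger_force: 43.5
pos [0.5385 0.006  0.1681] yaw 72.7 q6 -1.36 shift [-0.45  -0.563 -0.005] turn 0.765 clock 5.38
```

```bash
python3 -m creep '[[0.5,[-0.05,-0.06,0],0.07],[0.5,[-0.1,-0.12,0],0.14],[0.5,[-0.16,-0.2,0],0.21],[0.5,[-0.22,-0.28,0],0.28],[0.5,[-0.28,-0.35,0],0.35],[0.5,[-0.34,-0.42,0],0.42],[0.5,[-0.4,-0.5,0],0.5],[0.5,[-0.45,-0.563,0],0.57],[0.5,[-0.45,-0.563,0],0.65],[0.5,[-0.45,-0.563,0],0.72],[0.5,[-0.45,-0.563,0],0.765],[0.5,[-0.45,-0.563,0],0.765]]'
python3 - <<'E'
from h import *
go([0.604,-0.162,0.17],3.8)
p,d,W=look("wrist"); cv2.imwrite("pics/w3.png",p[:,:,::-1])
z=W[...,2]
g=(abs(W[...,0]-.604)<.06)&(abs(W[...,1]+.162)<.075)&(z>.027)&(z<.037); l,k=cv2.connectedComponents(g.astype(np.uint8))
for i in range(1,l):
    if (k==i).sum()>20: print((k==i).sum(),*rect(W[k==i]))
E
```

```text
clock: 6.38
position: [0.6043, -0.155, 0.1682]
tcp_rot: [0.68, 0.733, 0.0, -0.0]
wrist_force: [0.5, -0.0, 0.0]
grip_width: 0.694
finger_force: 43.5
pos [ 0.6043 -0.155   0.1682] yaw 4.3 q6 -0.42 shift [-0.028 -0.003 -0.007] turn 0.006 clock 6.38
604 [ 602.8 -118.8] 84.9 7.7 3.2
```

View pics/w3.png

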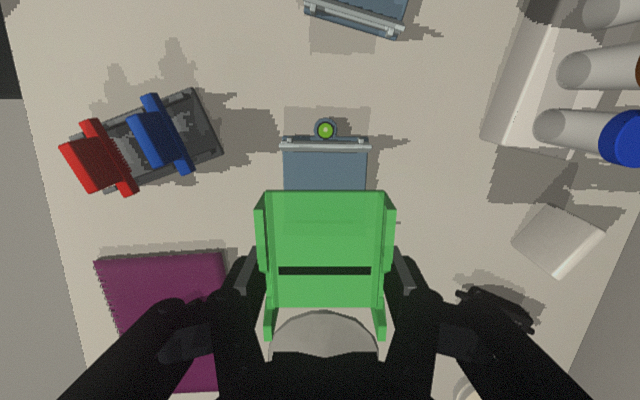

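Green is gripped level. The stand is at (325,165), with its level-end gate visible at (325,143). The combs and bottle are undisturbed. I'll measure the tray in hand and the gate foot next.

```bash
cat > f.py <<'E'
from h import *
def foot(c,ang,half,col,zu,cam="wrist"):
    """c: stand centre guess (m); ang: stand x direction (deg). prints gate/floor section along stand x, and tray floor rect"""
    p,d,W=look(cam); z=W[...,2]
    a=np.radians(ang); u=(W[...,0]-c[0])*np.cos(a)+(W[...,1]-c[1])*np.sin(a); v=-(W[...,0]-c[0])*np.sin(a)+(W[...,1]-c[1])*np.cos(a)
    hsv=cv2.cvtColor(p,cv2.COLOR_RGB2HSV); H,S=hsv[...,0],hsv[...,1]
    fl=(abs(v)<.05)&(abs(u)<half+.006)&(abs(z-.0125)<.004)&(H>90)&(H<125)&(S>50)
    if fl.sum()>30:
        print("floor u",(np.nanpercentile(u[fl],[1,99])*1000).round(1),"v",(np.nanpercentile(v[fl],[2,98])*1000).round(1),fl.sum())
    for s in (1,-1):
        g=(abs(v)<.03)&(abs(s*u-half-.006)<.012)
        print(s,[(zz,(np.nanpercentile(s*u[m],[5,50,95])*1000).round(1).tolist(),int(m.sum())) for zz in (16,19,22,25,28,31,34) if (m:=g&(abs(z-zz/1000)<.0015)).sum()>5])
    if col:
        m=(colmask(p,col)&(abs(z-zu-.004)<.0035)&(abs(u)<.12)&(abs(v)<.1)).astype(np.uint8); m=cv2.morphologyEx(m,cv2.MORPH_OPEN,np.ones((3,3)))>0
        if m.sum()>50: print(col,m.sum(),W[m][:,2].mean().round(4),*rect(W[m]))
    return p
E
python3 - <<'E'
from f import *
foot((.604,-.163),93.8,.038,"green",.168)
go([0.604,-0.162,0.17],3.8)
E
```

```text
floor u [-2.3 34.8] v [-41.6  39.1] 2857
1 [(16, [47.4, 50.0, 55.7], 89), (19, [37.2, 46.7, 47.7], 119), (22, [38.0, 46.1, 47.7], 96), (25, [38.8, 39.6, 40.2], 51), (28, [40.3, 40.8, 41.5], 52), (31, [41.6, 42.2, 42.9], 55), (34, [43.1, 46.3, 47.8], 170)]
-1 []
green 11176 0.1704 [ 604.9 -151.4] 70.3 57.3 -85.6
pos [ 0.6043 -0.1547  0.1682] yaw 4.5 q6 -0.42 shift [-0.029 -0.004 -0.007] turn 0.008 clock 6.48
```

```bash
python3 -m creep '[[0.5,[-0.048,-0.003,0.02],0.006],[0.5,[-0.048,-0.003,0.15],0.006],[0.5,[-0.048,-0.003,0.3],0.006],[0.5,[-0.048,-0.003,0.4],0.006],[0.5,[-0.048,-0.003,0.46],0.006],[0.5,[-0.048,-0.003,0.46],0.006],[0.5,[-0.048,-0.003,0.46],0.006]]'
python3 - <<'E'
from f import *
foot((.605,-.1637),93.8,.038,"green",.050)
go([0.6046,-0.1667,0.0155],3.8)
E
```

```text
clock: 7.07
position: [0.6037, -0.167, 0.0516]
tcp_rot: [0.683, 0.731, -0.001, -0.001]
wrist_force: [-0.0, -0.0, 0.3]
grip_width: 0.687
finger_force: 43.5
floor u [20.6 35.8] v [-41.3  40.6] 2081
1 [(16, [48.1, 52.4, 55.8], 218), (19, [38.1, 47.3, 48.4], 379), (22, [38.6, 46.8, 48.0], 267), (25, [39.7, 40.0, 41.0], 110), (28, [41.0, 41.4, 42.2], 114), (31, [42.3, 42.7, 43.5], 113), (34, [43.7, 47.0, 48.5], 489)]
-1 []
green 11104 0.0537 [ 604.8 -163.5] 70.6 55.4 -86.5
pos [ 0.605  -0.1674  0.0535] yaw 3.9 q6 -0.43 shift [ 0.003 -0.001  0.152] turn 0.001 clock 7.12
```

Tray (604.8, −163.5) and stand (605, −163.7) agree, so I'll lower it and release.

```bash
python3 -m creep '[[0.5,[0,0,0.04],0],[0.5,[0,0,0.08],0],[0.5,[0,0,0.12],0],[0.5,[0,0,0.14],0],[0.5,[0,0,0.15],0],[0.5,[0,0,0.15],0],[0.5,[0,0,0.15],0]]'; python3 -c "
from h import *
go([0.6046,-0.1667,0.0155],3.8)"
```

```text
clock: 7.7
position: [0.6046, -0.1668, 0.0153]
tcp_rot: [0.683, 0.731, 0.0, 0.0]
wrist_force: [0.7, 0.2, -0.7]
grip_width: 0.688
finger_force: 43.6
pos [ 0.6046 -0.1668  0.0153] yaw 3.9 q6 -0.43 shift [ 0.    -0.    -0.001] turn 0.001 clock 7.7
```

```bash
python3 -m creep '[[0.8,[0,0,0],0],[1,[0,0,0],0],[1,[0,0,0],0],[1,[0,0,0],0],[1,[0,0,-0.1],0],[1,[0,0,-0.25],0],[1,[0,0,-0.4],0],[1,[0,0,-0.55],0],[1,[0,0,-0.65],0],[1,[0,0,-0.65],0],[1,[0,0,-0.65],0]]'
python3 - <<'E'
from f import *
p=foot((.605,-.1637),93.8,.038,"green",.012)
cv2.imwrite("pics/w4.png",p[:,:,::-1])
go([0.4366,0.1884,0.2],4.8)
E
```

```text
clock: 8.62
position: [0.6058, -0.1672, 0.181]
tcp_rot: [0.683, 0.731, 0.001, 0.003]
wrist_force: [-0.4, -0.2, -1.2]
grip_width: 1.002
finger_force: 0.0
floor u [-37.   35.7] v [-41.7  41.5] 668
1 [(16, [32.1, 34.2, 54.9], 244), (19, [34.3, 47.5, 48.5], 117), (22, [38.8, 39.0, 47.7], 75), (25, [35.4, 40.3, 40.5], 61), (28, [33.6, 41.7, 41.9], 72), (31, [35.3, 43.1, 43.2], 69), (34, [44.3, 46.4, 48.3], 169)]
-1 [(16, [32.1, 34.2, 37.6], 127), (19, [36.4, 37.5, 38.5], 85), (22, [37.4, 38.4, 39.7], 90), (25, [38.2, 39.5, 40.8], 114), (28, [39.6, 40.9, 42.2], 137), (31, [41.3, 42.3, 43.4], 127), (34, [42.6, 44.2, 47.7], 200)]
green 2992 0.0164 [ 605.3 -163.9] 71.1 52.2 -86.1
pos [ 0.6046 -0.1668  0.1783] yaw 3.9 q6 -0.43 shift [ 1.463 -0.575 -0.088] turn -0.01 clock 8.67
```

View pics/w4.png

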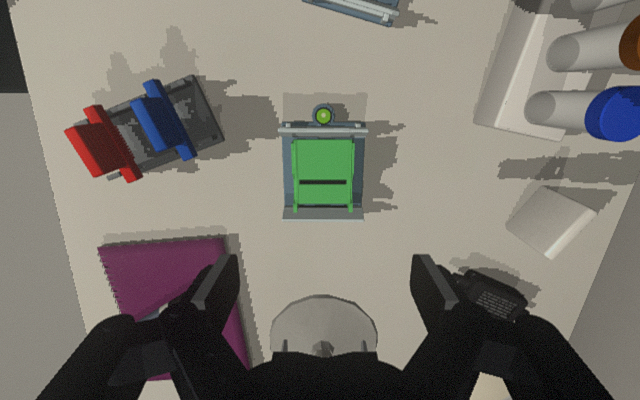

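Green is seated flat between both gates at (323,172), with its floor at 12.4 mm. The middle tray is next.

```bash
python3 -m creep '[[1,[0.13,-0.05,-0.05],0],[1,[0.26,-0.1,-0.08],0],[1,[0.4,-0.16,-0.08],0],[1,[0.55,-0.22,-0.08],0],[1,[0.7,-0.28,-0.08],0],[1,[0.8,-0.3,-0.08],-0.01],[1,[0.8,-0.3,-0.08],-0.01]]';  python3 -m creep '[[1,[0.13,-0.05,0],0],[1,[0.26,-0.1,0],0],[1,[0.4,-0.18,0],0],[1,[0.53,-0.24,0],0],[1,[0.63,-0.275,0],0],[1,[0.63,-0.275,0],0],[1,[0.63,-0.275,0],0]]'
python3 - <<'E'
from t import *
tray("wrist","blue",.028,(.435,.19)); tray("wrist","orange",0,(.437,.19))
go([0.4366,0.1884,0.03],4.8)
E
```

```text
clock: 9.25
position: [0.5133, 0.0322, 0.1956]
tcp_rot: [0.675, 0.738, -0.001, -0.003]
wrist_force: [-0.4, 0.5, 0.0]
grip_width: 1.002
finger_force: 0.0
clock: 9.83
position: [0.4337, 0.1792, 0.1961]
tcp_rot: [0.676, 0.737, -0.001, -0.0]
wrist_force: [0.2, -0.6, -0.2]
grip_width: 1.004
finger_force: 0.0
wrist blue 0.002 1598 [435.  188.2] 98.1 52.1 -85.4 mid(5-95) [435.4 188.5]
wrist blue 0.022 355 [437.4 175.5] 124.7 70.3 -85.4 mid(5-95) [436.1 187.9]
wrist orange 0.002 2113 [438.9 189.2] 129.6 50.6 1.2 mid(5-95) [438.7 189.3]
wrist orange 0.022 400 [441.  187.2] 141.4 73.7 0.7 mid(5-95) [441.6 185.4]
pos [0.4347 0.178  0.1966] yaw 4.7 q6 0.19 shift [0.042 0.012 0.666] turn -0.001 clock 9.93
```

```bash
python3 -m creep '[[1,[0.041,0.008,0.1],0],[1,[0.041,0.008,0.25],0],[1,[0.041,0.008,0.4],0],[1,[0.041,0.008,0.52],0],[1,[0.041,0.008,0.6],0],[1,[0.041,0.008,0.665],0],[1,[0.041,0.008,0.665],0],[1,[0.041,0.008,0.665],0]]'; python3 -c "
from h import *
go([0.4357,0.1883,0.030],4.7)"
```

```text
clock: 10.6
position: [0.4355, 0.1879, 0.0304]
tcp_rot: [0.678, 0.735, -0.001, -0.001]
wrist_force: [0.8, -0.1, 0.1]
grip_width: 1.004
finger_force: 0.0
pos [0.4355 0.1879 0.0304] yaw 4.6 q6 0.21 shift [0.002 0.001 0.002] turn -0.001 clock 10.6
```

```bash
python3 -m creep '[[0.5,[0,0,0],0],[0.5,[0,0,0],0],[0.5,[0,0,0],0],[0.5,[0,0,0],0],[0.5,[0,0,0],0],[0.5,[0,0,0],0],[0.5,[0,0,-0.03],0],[0.5,[0,0,-0.08],0],[0.5,[0,0,-0.18],0],[0.5,[0,0,-0.3],0],[0.5,[0,0,-0.4],0],[0.5,[0,0,-0.45],0]]' 40; python3 -m creep '[[0.5,[-0.05,0.06,0],0],[0.5,[-0.12,0.15,0],0],[0.5,[-0.22,0.26,0],0.04],[0.5,[-0.32,0.38,0],0.08],[0.5,[-0.42,0.5,0],0.12],[0.5,[-0.52,0.62,0],0.16],[0.5,[-0.59,0.71,0],0.16],[0.5,[-0.6,0.73,0],0.16],[0.5,[-0.6,0.73,0],0.16],[0.5,[-0.6,0.73,0],0.16]]'
python3 - <<'E'
from f import *
p=foot((.6295,.0535),80.3,.053,"blue",.142)
cv2.imwrite("pics/w5.png",p[:,:,::-1])
go([0.6295,0.053,0.1],-9.7)
E
```

```text
clock: 11.6
position: [0.4367, 0.1899, 0.1478]
tcp_rot: [0.677, 0.736, 0.002, 0.001]
wrist_force: [0.7, 0.6, -0.9]
grip_width: 0.691
finger_force: 43.5
clock: 12.43
position: [0.6291, 0.0555, 0.1433]
tcp_rot: [0.764, 0.645, -0.001, -0.001]
wrist_force: [-0.1, -0.2, -1.0]
grip_width: 0.689
finger_force: 43.6
floor u [21.3 48.9] v [-41.1  39.9] 2722
1 [(16, [60.7, 67.4, 70.8], 126), (19, [50.7, 60.2, 61.0], 119), (22, [51.0, 52.1, 61.1], 87), (25, [52.2, 53.1, 53.6], 75), (28, [53.4, 54.4, 55.3], 84), (31, [54.6, 55.6, 56.5], 77), (34, [56.6, 59.2, 60.9], 227)]
-1 []
blue 338 0.1457 [629.7  55.7] 98.9 57.8 80.6
pos [0.6289 0.056  0.1437] yaw -9.6 q6 0.17 shift [-0.012  0.005  0.175] turn 0.001 clock 12.48
```

View pics/w5.png

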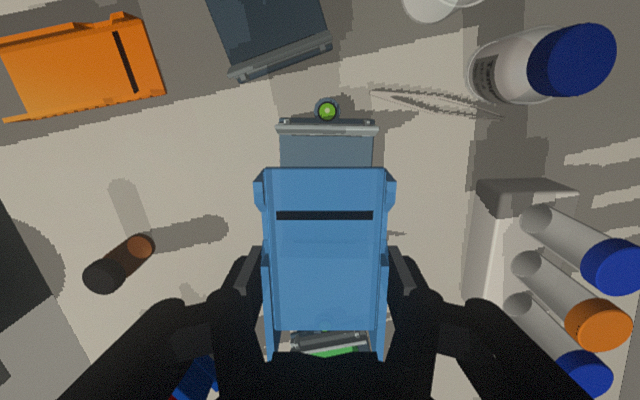

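The blue tray hangs level over its stand, whose gate is at (327,128). The orange tray at (85,65) has its stripe toward +x. The bottle at (118,262) is untouched.

```bash
python3 -m creep '[[0.5,[-0.018,0.003,0.05],0],[0.5,[-0.018,0.003,0.16],0],[0.5,[-0.018,0.003,0.28],0],[0.5,[-0.018,0.003,0.36],0],[0.5,[-0.018,0.003,0.37],0],[0.5,[-0.018,0.003,0.37],0],[0.5,[-0.018,0.003,0.37],0]]'
python3 - <<'E'
from f import *
foot((.6297,.0513),80.3,.053,"blue",.05)
go([0.6290,0.0515,0.0152],-9.7)
E
```

```text
clock: 13.07
position: [0.6302, 0.051, 0.0527]
tcp_rot: [0.764, 0.646, 0.001, 0.0]
wrist_force: [-0.2, 0.0, -1.0]
grip_width: 0.693
finger_force: 43.5
floor u [-7.2 51.2] v [-40.9  41.9] 2368
1 [(16, [62.6, 67.6, 70.9], 219), (19, [52.5, 62.2, 63.3], 296), (22, [53.3, 61.4, 63.0], 228), (25, [54.3, 54.9, 55.9], 145), (28, [55.5, 56.3, 57.0], 157), (31, [56.6, 57.6, 58.5], 165), (34, [58.3, 61.1, 63.2], 534)]
-1 []
blue 14959 0.0518 [630.5  50.6] 100.1 57.7 80.5
pos [0.6311 0.0508 0.0538] yaw -9.6 q6 0.16 shift [ 0.001 -0.009  0.154] turn 0.001 clock 13.12
```

```bash
python3 -m creep '[[0.5,[0.002,-0.003,0.05],0],[0.5,[0.002,-0.003,0.09],0],[0.5,[0.002,-0.003,0.12],0],[0.5,[0.002,-0.003,0.14],0],[0.5,[0.002,-0.003,0.15],0],[0.5,[0.002,-0.003,0.15],0],[0.5,[0.002,-0.003,0.15],0]]'; python3 -c "
from h import *
go([0.6290,0.0515,0.0152],-9.7)"
```

```text
clock: 13.7
position: [0.6306, 0.0512, 0.0173]
tcp_rot: [0.764, 0.645, 0.001, 0.001]
wrist_force: [-2.1, 0.1, 11.2]
grip_width: 0.694
finger_force: 45.7
pos [0.6306 0.0512 0.0173] yaw -9.6 q6 0.16 shift [ 0.    -0.007  0.008] turn 0.001 clock 13.7
```

```bash
python3 -m creep '[[0.8,[0,0,0],0],[1,[0,0,0],0],[1,[0,0,0],0],[1,[0,0,0],0],[1,[0,0,-0.1],0],[1,[0,0,-0.25],0],[1,[0,0,-0.4],0],[1,[0,0,-0.55],0],[1,[0,0,-0.65],0],[1,[0,0,-0.65],0],[1,[0,0,-0.65],0]]'
python3 - <<'E'
from f import *
p=foot((.6297,.0513),80.3,.053,"blue",.012)
go([0.4388,0.1893,0.2],91)
E
```

```text
clock: 14.62
position: [0.6306, 0.0511, 0.179]
tcp_rot: [0.764, 0.645, 0.002, 0.002]
wrist_force: [-0.0, 0.2, -0.0]
grip_width: 0.997
finger_force: 0.0
floor u [-52.3  50.2] v [-40.5  41.6] 3974
1 [(16, [47.5, 49.4, 70.0], 213), (19, [47.9, 62.3, 63.3], 96), (22, [52.9, 54.0, 62.5], 63), (25, [49.7, 55.2, 55.4], 72), (28, [55.4, 56.5, 57.5], 70), (31, [49.4, 57.6, 58.6], 73), (34, [58.7, 60.8, 63.4], 204)]
-1 [(16, [47.1, 49.2, 52.7], 167), (19, [48.8, 52.8, 53.9], 90), (22, [50.1, 53.6, 54.9], 100), (25, [53.6, 54.9, 56.6], 118), (28, [55.1, 56.2, 57.3], 115), (31, [56.3, 57.5, 58.7], 137), (34, [57.9, 59.0, 63.2], 159)]
blue 4336 0.0164 [631.2  49.6] 102.0 52.2 80.6
pos [0.6294 0.0511 0.1764] yaw -9.6 q6 0.16 shift [ 0.417 -0.844 -0.095] turn 0.882 clock 14.67
```

Blue is seated flat, with its floor at 12.4 mm. The orange tray is next.

```bash
python3 -m creep '[[1,[0.03,-0.07,-0.05],0.07],[1,[0.07,-0.15,-0.09],0.14],[1,[0.11,-0.23,-0.09],0.21],[1,[0.15,-0.31,-0.09],0.28],[1,[0.19,-0.39,-0.09],0.36],[1,[0.23,-0.47,-0.09],0.44],[1,[0.27,-0.55,-0.09],0.52],[1,[0.31,-0.63,-0.09],0.59],[1,[0.35,-0.71,-0.09],0.67],[1,[0.39,-0.79,-0.09],0.74],[1,[0.417,-0.844,-0.09],0.82],[1,[0.417,-0.844,-0.09],0.882]]'; python3 -m creep '[[1,[0,0,0],0],[1,[0,0,0],0]]';python3 - <<'E'
from t import *
tray("wrist","orange",0,(.437,.19),.085)
go([0.4388,0.1893,0.003],90.9)
E
```

```text
clock: 15.67
position: [0.4354, 0.1904, 0.1963]
tcp_rot: [1.0, 0.007, -0.003, 0.0]
wrist_force: [-0.2, -0.4, -0.1]
grip_width: 0.999
finger_force: 0.0
clock: 15.83
position: [0.4379, 0.189, 0.197]
tcp_rot: [1.0, 0.01, -0.002, 0.001]
wrist_force: [-0.2, 0.6, 0.4]
grip_width: 0.996
finger_force: 0.0
wrist orange 0.002 4898 [439.  190.2] 128.5 52.2 0.7 mid(5-95) [439.7 190.2]
wrist orange 0.022 808 [431.2 187.8] 143.6 64.2 0.2 mid(5-95) [436.3 187.6]
pos [0.4383 0.1888 0.1973] yaw -88.9 q6 1.84 shift [ 0.004 -0.003  0.777] turn 0.002 clock 15.88
```

```bash
python3 -m creep '[[1,[0.003,-0.004,0.13],0],[1,[0.003,-0.004,0.27],0],[1,[0.003,-0.004,0.4],0],[1,[0.003,-0.004,0.52],0],[1,[0.003,-0.004,0.63],0],[1,[0.003,-0.004,0.7],0],[1,[0.003,-0.004,0.74],0],[1,[0.003,-0.004,0.77],0],[1,[0.003,-0.004,0.77],0],[1,[0.003,-0.004,0.77],0]]'; python3 -m creep '[[0.5,[0,0,0],0],[0.5,[0,0,0],0],[0.5,[0,0,0],0],[0.5,[0,0,0],0],[0.5,[0,0,0],0],[0.5,[0,0,0],0]]' 40
```

```text
clock: 16.72
position: [0.4403, 0.1902, 0.0071]
tcp_rot: [1.0, 0.009, 0.0, -0.0]
wrist_force: [-0.4, 0.1, 0.2]
grip_width: 1.002
finger_force: 0.0
clock: 17.22
position: [0.4409, 0.1906, 0.0082]
tcp_rot: [1.0, 0.009, 0.002, -0.0]
wrist_force: [0.8, -0.6, 6.6]
grip_width: 0.691
finger_force: 45.0
```

```bash
python3 -m creep '[[0.5,[0,0,-0.03],0],[0.5,[0,0,-0.08],0],[0.5,[0,0,-0.18],0],[0.5,[0,0,-0.3],0],[0.5,[0,0,-0.42],-0.05],[0.5,[0.05,-0.02,-0.55],-0.12],[0.5,[0.13,-0.04,-0.55],-0.2],[0.5,[0.2,-0.07,-0.55],-0.27],[0.5,[0.27,-0.09,-0.55],-0.35],[0.5,[0.34,-0.12,-0.55],-0.43],[0.5,[0.42,-0.14,-0.55],-0.51],[0.5,[0.5,-0.17,-0.55],-0.58]]'; python3 -c "
from h import *
go([0.600,0.2455,0.145],8.9)"
```

```text
clock: 18.22
position: [0.5639, 0.2348, 0.1435]
tcp_rot: [0.893, 0.45, -0.001, -0.0]
wrist_force: [-0.6, 1.1, -1.1]
grip_width: 0.689
finger_force: 44.2
pos [0.5639 0.2348 0.1435] yaw -36.5 q6 0.94 shift [ 0.12   0.091 -0.006] turn -0.504 clock 18.22
```

```bash
python3 -m creep '[[0.5,[0.03,0.02,0],-0.07],[0.5,[0.06,0.04,0],-0.15],[0.5,[0.09,0.07,0],-0.22],[0.5,[0.12,0.09,0],-0.3],[0.5,[0.12,0.09,0],-0.37],[0.5,[0.12,0.09,0],-0.45],[0.5,[0.12,0.09,0],-0.504],[0.5,[0.12,0.09,0],-0.504],[0.5,[0.12,0.09,0],-0.504]]'
python3 - <<'E'
from f import *
p=foot((.600,.2453),98.9,.068,"orange",.139)
cv2.imwrite("pics/w6.png",p[:,:,::-1])
go([0.600,0.2453,0.055],8.9)
E
```

```text
clock: 18.97
position: [0.5993, 0.2453, 0.1435]
tcp_rot: [0.653, 0.757, -0.001, -0.0]
wrist_force: [-0.7, -0.0, -2.0]
grip_width: 0.69
finger_force: 44.2
floor u [46.5 66.3] v [-41.   41.1] 514
1 [(16, [78.0, 83.5, 85.9], 84), (19, [67.9, 68.1, 78.0], 62), (22, [68.2, 69.0, 69.8], 86), (25, [69.3, 70.1, 70.9], 97), (28, [70.8, 71.2, 72.0], 100), (31, [71.9, 72.7, 73.4], 111), (34, [73.5, 75.8, 78.2], 259)]
-1 []
orange 2980 0.1406 [600.8 243.9] 129.8 53.4 -81.6
pos [0.5994 0.2453 0.1436] yaw 8.4 q6 0.15 shift [-0.     0.003  0.355] turn -0.005 clock 19.02
```

View pics/w6.png

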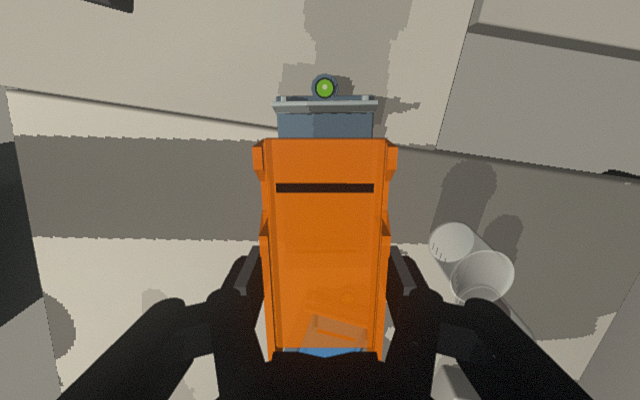

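The orange tray is level over its stand, with the gate at (325,103) and the stripe toward the level end (+x).

```bash
python3 -m creep '[[0.5,[0.005,-0.002,0.05],-0.006],[0.5,[0.005,-0.002,0.16],-0.006],[0.5,[0.005,-0.002,0.28],-0.006],[0.5,[0.005,-0.002,0.35],-0.006],[0.5,[0.005,-0.002,0.36],-0.006],[0.5,[0.005,-0.002,0.36],-0.006],[0.5,[0.005,-0.002,0.36],-0.006]]'
python3 - <<'E'
from f import *
foot((.600,.2451),98.9,.068,"orange",.048)
go([0.600,0.2453,0.018],8.9)
E
```

```text
clock: 19.6
position: [0.5996, 0.2468, 0.0548]
tcp_rot: [0.649, 0.761, 0.001, 0.0]
wrist_force: [0.3, -0.2, -1.2]
grip_width: 0.693
finger_force: 44.1
floor u [57.9 66.6] v [-40.8  41.5] 325
1 [(16, [78.3, 83.2, 86.0], 175), (19, [67.7, 68.4, 78.0], 228), (22, [68.1, 69.3, 78.0], 173), (25, [69.4, 70.1, 70.8], 204), (28, [70.7, 71.4, 72.1], 210), (31, [72.0, 72.7, 73.4], 226), (34, [73.4, 75.5, 78.1], 540)]
-1 []
orange 19733 0.0511 [600.9 245. ] 130.5 52.8 -80.9
pos [0.6003 0.247  0.056 ] yaw 9.1 q6 0.14 shift [-0.006 -0.003  0.152] turn 0.002 clock 19.65
```

```bash
python3 -m creep '[[0.5,[0,-0.002,0.04],0],[0.5,[0,-0.002,0.08],0],[0.5,[0,-0.002,0.11],0],[0.5,[0,-0.002,0.13],0],[0.5,[0,-0.002,0.14],0],[0.5,[0,-0.002,0.14],0],[0.5,[0,-0.002,0.14],0]]'; python3 -c "
from h import *
go([0.600,0.2453,0.018],8.9)"
```

```text
clock: 20.23
position: [0.599, 0.2466, 0.0201]
tcp_rot: [0.649, 0.761, 0.001, 0.0]
wrist_force: [-0.9, -0.1, 4.3]
grip_width: 0.69
finger_force: 45.3
pos [0.599  0.2466 0.0201] yaw 9.1 q6 0.14 shift [-0.006  0.003  0.008] turn 0.002 clock 20.23
```

```bash
python3 -m creep '[[0.8,[0,0,0],0],[1,[0,0,0],0],[1,[0,0,0],0],[1,[0,0,0],0],[1,[0,0,-0.1],0],[1,[0,0,-0.25],0],[1,[0,0,-0.4],0],[1,[0,0,-0.55],0],[1,[0,0,-0.7],0],[1,[0,0,-0.7],0],[1,[0,0,-0.7],0]]'
python3 - <<'E'
from f import *
p=foot((.600,.2451),98.9,.068,"orange",.012)
cv2.imwrite("pics/w7.png",p[:,:,::-1])
go([0.402,-0.143,0.25],25)
E
```

```text
clock: 21.15
position: [0.6003, 0.247, 0.1985]
tcp_rot: [0.649, 0.761, 0.004, 0.002]
wrist_force: [1.0, -0.4, -0.7]
grip_width: 1.004
finger_force: 0.0
floor u [-66.2  66.4] v [-40.8  41.2] 215
1 [(16, [62.4, 64.4, 85.3], 191), (19, [62.5, 63.5, 68.8], 11), (22, [68.7, 68.8, 69.9], 69), (25, [65.1, 70.0, 71.0], 76), (28, [70.1, 71.1, 72.2], 78), (31, [72.1, 73.1, 73.3], 81), (34, [74.0, 76.1, 78.0], 179)]
-1 [(16, [62.3, 63.9, 67.6], 131), (19, [65.6, 67.3, 68.6], 70), (22, [67.2, 68.4, 69.5], 89), (25, [68.5, 69.5, 70.8], 103), (28, [69.9, 70.9, 72.0], 106), (31, [71.2, 72.4, 73.4], 124), (34, [72.4, 74.0, 78.0], 167)]
orange 5182 0.0165 [600.5 244. ] 131.6 52.2 -80.9
pos [0.5991 0.2466 0.1952] yaw 9.1 q6 0.14 shift [-1.414 -1.024 -0.222] turn -0.177 clock 21.2
```

View pics/w7.png

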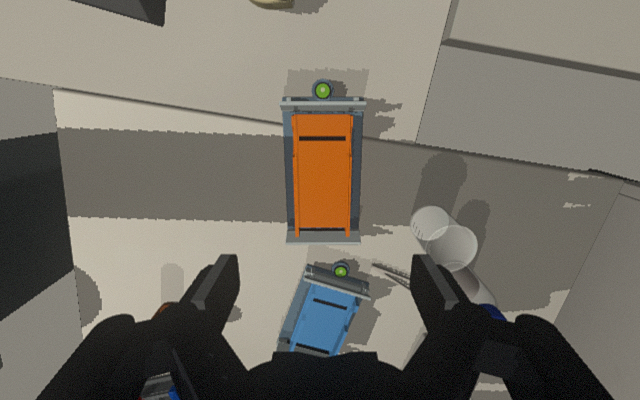

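Orange is seated flat between both gates at (323,172). All three trays are done. Now the red comb.

```bash
python3 -m creep '[[1,[-0.1,-0.08,-0.05],0],[1,[-0.22,-0.16,-0.1],-0.05],[0.5,[-0.34,-0.24,-0.1],-0.1],[0.5,[-0.46,-0.33,-0.1],-0.15],[0.5,[-0.58,-0.42,-0.1],-0.177],[0.5,[-0.7,-0.5,-0.1],-0.177],[0.5,[-0.7,-0.5,-0.1],-0.177]]';  python3 -c "
from h import *
go([0.405,-0.142,0.19],25)"
```

```text
clock: 21.78
position: [0.4995, 0.0492, 0.2165]
tcp_rot: [0.54, 0.842, -0.003, -0.002]
wrist_force: [0.2, 0.5, 0.2]
grip_width: 0.502
finger_force: 0.0
pos [0.4995 0.0492 0.2165] yaw 24.7 q6 -0.44 shift [-0.537 -0.662  0.111] turn -0.004 clock 21.78
```

```bash
python3 -m creep '[[0.5,[-0.1,-0.12,0],-0.004],[0.5,[-0.2,-0.24,0.05],-0.004],[0.5,[-0.3,-0.37,0.1],-0.004],[0.5,[-0.42,-0.52,0.1],-0.004],[0.5,[-0.52,-0.64,0.1],-0.004],[0.5,[-0.537,-0.66,0.1],-0.004],[0.5,[-0.537,-0.66,0.1],-0.004]]'
cat > c.py <<'E'
from h import *
def comb(col,c,zt,dz=.003,r=.05):
    p,d,W=look("wrist"); z=W[...,2]
    m=(np.hypot(W[...,0]-c[0],W[...,1]-c[1])<r)&colmask(p,col)
    for nm,zz in (("top",zt),("bar",zt-.034)):
        q=(m&(abs(z-zz)<dz)).astype(np.uint8)
        k,l,st,_=cv2.connectedComponentsWithStats(q)
        P=W[(q>0)&np.isin(l,[i for i in range(1,k) if st[i,4]>15])]
        if len(P)>15: print(col,nm,len(P),P[:,2].mean().round(4),*rect(P))
    return p
E
python3 - <<'E'
from c import *
comb("red",(.402,-.1435),.072); p=comb("cblue",(.4585,-.118),.072)
cv2.imwrite("pics/w8.png",p[:,:,::-1])
go([0.402,-0.1435,0.046],25)
E
```

```text
clock: 22.37
position: [0.4083, -0.1393, 0.1918]
tcp_rot: [0.537, 0.844, -0.0, -0.002]
wrist_force: [0.5, 0.1, 0.4]
grip_width: 0.502
finger_force: 0.0
red top 555 0.0723 [ 402.7 -144.3] 43.9 11.0 -65.7
red bar 200 0.0384 [ 402.6 -144.5] 76.0 10.7 -66.5
cblue top 554 0.0722 [ 458.7 -118.2] 43.5 11.8 -65.1
cblue bar 262 0.0382 [ 458.6 -118.4] 74.9 10.9 -66.0
pos [ 0.4097 -0.137   0.1925] yaw 25.3 q6 -0.9 shift [-0.012 -0.038  0.586] turn 0.003 clock 22.47
```

View pics/w8.png

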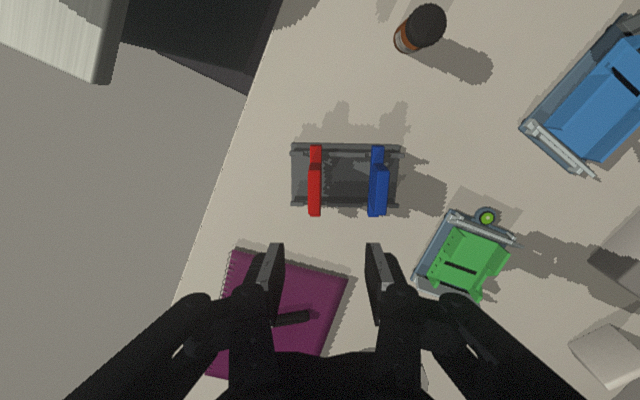

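The red comb at (315,180) and blue comb at (378,180) stand upright in the rack. The fit puts red at (402.7, −144.4) mm with its bar along −66°.

```bash
python3 -m creep '[[0.5,[-0.013,-0.034,0.08],0.013],[0.5,[-0.013,-0.034,0.22],0.013],[0.5,[-0.013,-0.034,0.35],0.013],[0.5,[-0.013,-0.034,0.46],0.013],[0.5,[-0.013,-0.034,0.54],0.013],[0.5,[-0.013,-0.034,0.585],0.013],[0.5,[-0.013,-0.034,0.585],0.013],[0.5,[-0.013,-0.034,0.585],0.013]]'; python3 -c "
from h import *
go([0.4027,-0.1444,0.046],24.1)"
```

```text
clock: 23.13
position: [0.4037, -0.1424, 0.0468]
tcp_rot: [0.542, 0.84, 0.0, -0.001]
wrist_force: [0.5, -0.5, 1.0]
grip_width: 0.5
finger_force: 0.0
pos [ 0.4037 -0.1424  0.0468] yaw 24.3 q6 -0.9 shift [-0.006 -0.007  0.003] turn 0.003 clock 23.13
```

```bash
python3 -m creep '[[0.05,[-0.006,-0.007,0],0.002],[0.05,[-0.006,-0.007,0],0.002],[0.05,[-0.006,-0.007,0],0.002],[0.05,[-0.006,-0.007,0],0.002],[0.05,[-0.006,-0.007,0],0.002],[0.05,[-0.006,-0.007,0],0.002],[0.05,[-0.006,-0.007,0],0.002]]' 40; python3 -m creep '[[0.05,[0,0,-0.03],0],[0.05,[0,0,-0.08],0],[0.05,[0,0,-0.16],0],[0.05,[0,0,-0.28],0],[0.05,[0,0,-0.4],0],[0.05,[0,0,-0.5],0],[0.05,[0,0,-0.5],0],[0.05,[0,0,-0.5],0]]'; python3 -c "
from h import *
go([0.594,0.284,0.19],99)"
```

```text
clock: 23.72
position: [0.4038, -0.1465, 0.0491]
tcp_rot: [0.545, 0.839, 0.0, 0.001]
wrist_force: [0.4, 1.0, 6.1]
grip_width: 0.128
finger_force: 43.9
clock: 24.38
position: [0.4033, -0.1467, 0.1744]
tcp_rot: [0.545, 0.839, 0.0, 0.002]
wrist_force: [-0.8, -0.2, -1.5]
grip_width: 0.13
finger_force: 43.2
pos [ 0.4033 -0.1467  0.1744] yaw 24.0 q6 -0.9 shift [ 1.263  1.398 -0.063] turn -0.833 clock 24.38
```

```bash
python3 -m creep '[[0.05,[0.06,0.07,-0.05],-0.05],[0.05,[0.16,0.18,-0.06],-0.1],[0.05,[0.27,0.3,-0.06],-0.17],[0.05,[0.38,0.42,-0.06],-0.24],[0.05,[0.49,0.54,-0.06],-0.31],[0.05,[0.6,0.66,-0.06],-0.38],[0.05,[0.7,0.77,-0.06],-0.45],[0.05,[0.8,0.88,-0.06],-0.52],[0.05,[0.88,0.97,-0.06],-0.59],[0.05,[0.88,0.97,-0.06],-0.66],[0.05,[0.88,0.97,-0.06],-0.73]]'; python3 -c "
from h import *
go([0.594,0.284,0.17],99)"
```

```text
clock: 25.3
position: [0.5337, 0.1551, 0.1846]
tcp_rot: [-0.002, 1.0, -0.001, -0.003]
wrist_force: [0.8, -0.1, -1.0]
grip_width: 0.128
finger_force: 43.2
pos [0.5337 0.1551 0.1846] yaw 90.2 q6 -1.39 shift [-0.244  0.515  0.056] turn -0.098 clock 25.3
```

```bash
python3 -m creep '[[0.05,[-0.05,0.1,0],-0.05],[0.05,[-0.1,0.22,0],-0.098],[0.05,[-0.16,0.34,0],-0.098],[0.05,[-0.21,0.45,0],-0.098],[0.05,[-0.244,0.515,0],-0.098],[0.05,[-0.244,0.515,0],-0.098],[0.05,[-0.244,0.515,0],-0.098]]'
cat > n.py <<'E'
from c import *
def notch(c,ang,col,nx,ccol,zt,cg):
    p,d,W=look("wrist"); z=W[...,2]
    a=np.radians(ang); e=np.array([np.cos(a),np.sin(a)]); f=np.array([-e[1],e[0]])
    u=((W[...,:2]-c)@e)*1000; v=((W[...,:2]-c)@f)*1000
    dark=p.max(2)<50
    s=dark&(abs(z-.0165)<.003)&(abs(u-nx)<10)&(abs(v)<24)
    if s.sum()>5: print("stripe u,v",np.percentile(u[s],[5,50,95]).round(1),np.percentile(v[s],[3,97]).round(1),s.sum())
    m=colmask(p,col)
    for sg in (1,-1):
        w=m&(abs(sg*v-28)<5)&(abs(u)<70)
        t=w&(abs(z-.0395)<.0025)
        if t.sum()>10: 
            h=np.histogram(u[t],bins=np.arange(nx-26,nx+27,2))[0]; print("wall",sg,"top v",np.percentile(v[t],[5,50,95]).round(1),"hist",h.tolist())
        b=w&(abs(z-.028)<.002)&(abs(u-nx)<12)
        if b.sum()>5: print("  notch bottom u",np.percentile(u[b],[5,50,95]).round(1),b.sum())
    t=m&(abs(z-.0395)<.0025)&(abs(u)<70)&(abs(v)<36)
    fl=(m&(abs(z-.0163)<.003)&(abs(u)<75)&(abs(v)<36)).astype(np.uint8); fl=cv2.morphologyEx(fl,cv2.MORPH_OPEN,np.ones((3,3)))>0
    print("floor",*rect(W[fl]))
    mm=colmask(p,ccol)&(np.hypot(W[...,0]-cg[0],W[...,1]-cg[1])<.06)
    for nm,zz in (("top",zt),("bar",zt-.034)):
        P=W[mm&(abs(z-zz)<.003)]
        if len(P)>15: print("comb",nm,len(P),*rect(P),P[:,2].mean().round(4))
    print("seat",(np.array(c)+e*nx/1000).round(4)); return p
E
python3 - <<'E'
from n import *
p=notch((.6003,.2443),99,"orange",40,"red",.198,(.594,.284))
cv2.imwrite("pics/w9.png",p[:,:,::-1])
go([0.594,0.284,0.17],99)
E
```

```text
clock: 25.88
position: [0.5953, 0.2821, 0.1846]
tcp_rot: [-0.075, 0.997, -0.001, -0.003]
wrist_force: [-0.4, -0.5, -0.4]
grip_width: 0.128
finger_force: 43.2
stripe u,v [39.4 40.5 41.6] [-0.  22.3] 65
wall 1 top v [26.7 28.7 30.4] hist [10, 10, 10, 10, 10, 10, 10, 0, 0, 0, 0, 0, 0, 0, 0, 0, 0, 0, 0, 2, 12, 10, 10, 10, 10, 8]
  notch bottom u [32.7 40.6 48.5] 83
wall -1 top v [-29.4 -27.1 -25.4] hist [9, 9, 9, 9, 10, 10, 4, 0, 0, 0, 0, 0, 0, 0, 0, 0, 0, 0, 0, 2, 9, 9, 10, 10, 10, 5]
floor [601.8 244.7] 130.4 49.7 -80.6
comb top 100 [573.2 279.6] 11.3 1.9 -77.0 0.1982
seat [0.594  0.2838]
pos [0.5954 0.2813 0.1853] yaw 98.6 q6 -1.36 shift [0.003 0.011 0.061] turn -0.005 clock 25.93
```

View pics/w9.png

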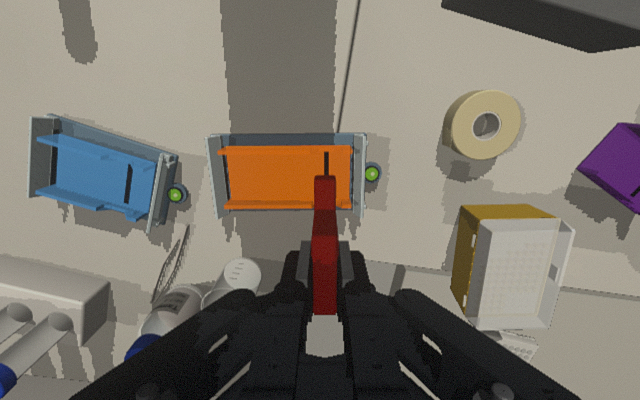

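The red comb hangs at (325,240). The orange tray's stripe at (326,163) lies almost in line with it. I'll lower to just above the walls.

```bash
python3 -m creep '[[0.05,[0,0.009,0.05],-0.005],[0.05,[0,0.009,0.16],-0.005],[0.05,[0,0.009,0.28],-0.005],[0.05,[0,0.009,0.39],-0.005],[0.05,[0,0.009,0.45],-0.005],[0.05,[0,0.009,0.465],-0.005],[0.05,[0,0.009,0.465],-0.005],[0.05,[0,0.009,0.465],-0.005]]'
python3 - <<'E'
from n import *
p=notch((.6003,.2443),99,"orange",40,"red",.092,(.594,.284))
cv2.imwrite("pics/w10.png",p[100:340,200:440][:,:,::-1].repeat(2,0).repeat(2,1))
go([0.5954,0.2838,0.05],99)
E
```

```text
clock: 26.6
position: [0.5963, 0.2837, 0.0724]
tcp_rot: [-0.078, 0.997, 0.0, 0.001]
wrist_force: [-0.0, 1.4, 0.3]
grip_width: 0.129
finger_force: 43.1
wall 1 top v [26.7 28.8 30.4] hist [28, 26, 24, 25, 29, 23, 24, 3, 0, 0, 0, 0, 0, 0, 0, 0, 0, 0, 0, 9, 22, 30, 25, 22, 28, 17]
  notch bottom u [30.  40.3 50.5] 61
wall -1 top v [-29.2 -26.5 -25.3] hist [0, 0, 0, 0, 0, 0, 0, 0, 0, 0, 0, 0, 0, 0, 0, 0, 0, 0, 0, 0, 0, 0, 0, 0, 0, 0]
floor [598.1 244. ] 131.2 57.4 -80.8
comb top 398 [594.7 284.5] 44.0 12.6 8.9 0.0939
comb bar 125 [566.3 279.8] 17.7 10.8 9.2 0.0595
seat [0.594  0.2838]
pos [0.5969 0.2841 0.0735] yaw 99.0 q6 -1.37 shift [ 0.007 -0.     0.094] turn -0.0 clock 26.65
```

View pics/w10.png

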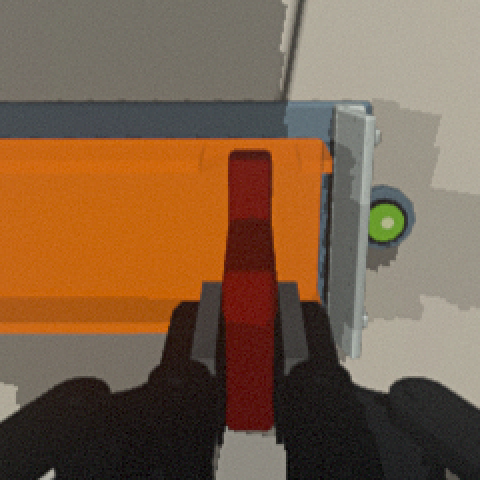

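The comb is lined up over the notch (comb u 40.4, notch u 40.2; the bar is parallel). I'll lower it in.

```bash
python3 -m creep '[[0.05,[0.005,0,0.02],0],[0.05,[0.005,0,0.04],0],[0.05,[0.005,0,0.055],0],[0.05,[0.005,0,0.068],0],[0.05,[0.005,0,0.076],0],[0.05,[0.005,0,0.078],0],[0.05,[0.005,0,0.078],0]]'
python3 - <<'E'
from n import *
p=notch((.6003,.2443),99,"orange",40,"red",.074,(.594,.284))
go([0.5954,0.2838,0.05],99)
E
```

```text
clock: 27.23
position: [0.5946, 0.284, 0.0517]
tcp_rot: [-0.078, 0.997, -0.0, -0.0]
wrist_force: [0.0, -0.5, -0.1]
grip_width: 0.129
finger_force: 43.2
wall 1 top v [26.7 28.9 30.5] hist [34, 27, 33, 32, 30, 31, 28, 2, 0, 0, 15, 0, 0, 0, 0, 1, 17, 0, 0, 5, 32, 33, 34, 32, 30, 25]
  notch bottom u [29.2 33.9 51.3] 67
wall -1 top v [-29.2 -26.4 -25.3] hist [0, 0, 0, 0, 0, 0, 0, 0, 0, 0, 0, 0, 0, 0, 0, 0, 0, 0, 0, 0, 0, 0, 0, 0, 0, 0]
floor [598.3 244.6] 130.2 57.7 -81.1
comb top 1747 [593.3 284.6] 44.0 12.5 8.2 0.0748
comb bar 606 [564.5 280.2] 17.4 11.3 9.0 0.0409
seat [0.594  0.2838]
pos [0.5948 0.284  0.052 ] yaw 99.0 q6 -1.37 shift [-0.002 -0.001  0.008] turn 0.0 clock 27.28
```

```bash
python3 -m creep '[[0.05,[0,0,0.004],0],[0.05,[0,0,0.004],0],[0.25,[0,0,0.004],0],[0.4,[0,0,0.004],0],[0.4,[0,0,0.004],0],[0.4,[0,0,-0.05],0],[0.4,[0,0,-0.15],0],[0.4,[0,0,-0.3],0],[0.4,[0,0,-0.4],0],[0.4,[0,0,-0.5],0],[0.4,[0,0,-0.5],0],[0.4,[0,0,-0.5],0]]'
python3 - <<'E'
from n import *
p=notch((.6003,.2443),99,"orange",40,"red",.074,(.594,.284))
cv2.imwrite("pics/w11.png",p[:,:,::-1])
go([0.4585,-0.1183,0.19],24.4)
E
```

```text
clock: 28.28
position: [0.596, 0.2845, 0.1811]
tcp_rot: [-0.078, 0.997, 0.001, 0.003]
wrist_force: [0.3, -1.0, 0.4]
grip_width: 0.404
finger_force: 0.0
wall 1 top v [26.5 28.5 30.4] hist [10, 10, 10, 10, 9, 15, 7, 0, 0, 0, 1, 0, 0, 1, 0, 0, 7, 0, 0, 3, 8, 10, 12, 12, 10, 5]
  notch bottom u [29.2 34.2 50.1] 19
wall -1 top v [-29.6 -27.2 -25.4] hist [10, 9, 10, 11, 10, 9, 5, 1, 0, 0, 0, 0, 0, 0, 0, 0, 0, 0, 0, 1, 8, 10, 10, 9, 10, 11]
  notch bottom u [28.6 32.7 51. ] 12
floor [601.6 244.9] 130.5 49.6 -81.1
comb top 579 [593.7 284.4] 43.5 11.6 9.3 0.0743
comb bar 209 [593.7 284.6] 75.3 10.5 9.4 0.0404
seat [0.594  0.2838]
pos [0.595  0.2841 0.1784] yaw 99.0 q6 -1.37 shift [ 0.791 -1.504 -0.049] turn 0.829 clock 28.33
```

View pics/w11.png

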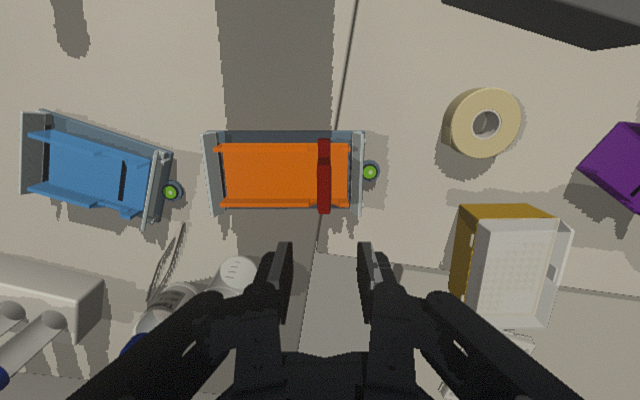

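The red comb is seated upright and centred in the orange tray's notches at (324,177). The blue comb is next.

```bash
python3 -m creep '[[0.5,[0.05,-0.09,-0.05],0.07],[0.5,[0.1,-0.19,-0.06],0.14],[0.5,[0.15,-0.29,-0.06],0.21],[0.5,[0.2,-0.39,-0.06],0.28],[0.5,[0.25,-0.49,-0.06],0.35],[0.5,[0.31,-0.59,-0.06],0.42],[0.5,[0.37,-0.7,-0.06],0.5],[0.5,[0.43,-0.82,-0.06],0.57],[0.5,[0.48,-0.92,-0.06],0.64],[0.5,[0.52,-0.99,-0.06],0.71],[0.5,[0.52,-0.99,-0.06],0.78],[0.5,[0.52,-0.99,-0.06],0.829]]'; python3 -c "
from h import *
go([0.4587,-0.1183,0.19],24.5)"
```

```text
clock: 29.33
position: [0.5035, 0.0179, 0.19]
tcp_rot: [0.545, 0.838, -0.001, -0.002]
wrist_force: [0.2, 0.3, -0.5]
grip_width: 0.501
finger_force: 0.0
pos [0.5035 0.0179 0.19  ] yaw 24.0 q6 -0.5 shift [-0.425 -0.385  0.   ] turn -0.006 clock 29.33
```

```bash
python3 -m creep '[[0.5,[-0.1,-0.09,0],-0.005],[0.5,[-0.2,-0.18,0],-0.005],[0.5,[-0.3,-0.27,0],-0.005],[0.5,[-0.39,-0.35,0],-0.005],[0.5,[-0.425,-0.385,0],-0.005],[0.5,[-0.425,-0.385,0],-0.005],[0.5,[-0.425,-0.385,0],-0.005]]'
python3 - <<'E'
from c import *
comb("cblue",(.4585,-.118),.072)
go([0.4587,-0.1183,0.047],24.5)
go([0.4587,-0.1183,0.047],24.5)
E
```

```text
clock: 29.92
position: [0.4604, -0.1173, 0.1904]
tcp_rot: [0.539, 0.842, 0.0, -0.002]
wrist_force: [-0.4, 0.6, -0.4]
grip_width: 0.503
finger_force: 0.0
cblue top 537 0.0723 [ 459.4 -118.7] 44.0 10.8 -65.8
cblue bar 180 0.0385 [446.9 -91.9] 16.7 10.0 -65.1
pos [ 0.4607 -0.1167  0.1907] yaw 24.8 q6 -0.8 shift [-0.004 -0.009  0.575] turn 0.004 clock 29.97
pos [ 0.4607 -0.1167  0.1907] yaw 24.8 q6 -0.8 shift [-0.004 -0.009  0.575] turn 0.004 clock 29.97
```

```bash
python3 -m creep '[[0.5,[-0.004,-0.008,0.08],0.005],[0.5,[-0.004,-0.008,0.22],0.005],[0.5,[-0.004,-0.008,0.35],0.005],[0.5,[-0.004,-0.008,0.46],0.005],[0.5,[-0.004,-0.008,0.54],0.005],[0.5,[-0.004,-0.008,0.575],0.005],[0.5,[-0.004,-0.008,0.575],0.005],[0.5,[-0.004,-0.008,0.575],0.005]]'; python3 -m creep '[[0.05,[0,0,0],0],[0.05,[0,0,0],0],[0.05,[0,0,0],0],[0.05,[0,0,0],0],[0.05,[0,0,0],0],[0.05,[0,0,0],0],[0.05,[0,0,0],0]]' 40
```

```text
clock: 30.63
position: [0.4603, -0.1183, 0.0486]
tcp_rot: [0.541, 0.841, 0.0, -0.0]
wrist_force: [-0.0, -1.2, 0.1]
grip_width: 0.498
finger_force: 0.0
clock: 31.22
position: [0.4611, -0.1195, 0.0502]
tcp_rot: [0.542, 0.84, 0.001, 0.002]
wrist_force: [-0.4, -0.4, 5.7]
grip_width: 0.131
finger_force: 42.3
```

```bash
python3 -m creep '[[0.05,[0,0,-0.03],0],[0.05,[0,0,-0.08],0],[0.05,[0,0,-0.16],0],[0.05,[0,0,-0.28],0],[0.05,[0,0,-0.4],0],[0.05,[0,0,-0.53],0],[0.05,[0,0,-0.53],0],[0.05,[0,0,-0.53],0]]';  python3 -m creep '[[0.05,[0.03,0.06,0],-0.05],[0.05,[0.07,0.15,0],-0.11],[0.05,[0.11,0.25,0],-0.17],[0.05,[0.16,0.36,0],-0.23],[0.05,[0.21,0.47,0],-0.29],[0.05,[0.26,0.58,0],-0.35],[0.05,[0.31,0.7,0],-0.42],[0.05,[0.36,0.82,0],-0.49],[0.05,[0.4,0.92,0],-0.56],[0.05,[0.42,0.954,0],-0.623],[0.05,[0.42,0.954,0],-0.623],[0.05,[0.42,0.954,0],-0.623]]'
python3 - <<'E'
from n import *
p=notch((.6304,.0504),80.5,"blue",25,"cblue",.205,(.6346,.075))
go([0.6346,0.075,0.072],80.5)
E
```

```text
clock: 31.88
position: [0.4611, -0.1196, 0.1836]
tcp_rot: [0.542, 0.84, 0.001, 0.003]
wrist_force: [0.7, 0.1, -0.6]
grip_width: 0.132
finger_force: 41.5
clock: 32.88
position: [0.6327, 0.0752, 0.1783]
tcp_rot: [0.084, 0.996, -0.001, -0.002]
wrist_force: [0.4, -1.0, -1.3]
grip_width: 0.13
finger_force: 41.4
stripe u,v [24.2 25.3 26.3] [ 4.6 21.2] 49
wall 1 top v [26.1 28.1 29.7] hist [11, 10, 8, 10, 10, 10, 8, 0, 0, 0, 0, 0, 0, 0, 0, 0, 0, 0, 0, 6, 10, 10, 10, 9, 10, 8]
  notch bottom u [17.5 25.4 32.3] 84
wall -1 top v [-30.1 -27.8 -26.3] hist [10, 10, 11, 10, 10, 9, 6, 0, 0, 0, 0, 0, 0, 0, 0, 0, 0, 0, 0, 4, 9, 10, 10, 10, 9, 5]
floor [632.6  50.1] 99.8 49.6 80.5
comb bar 27 [603.1  80.4] 17.2 8.7 -13.5 0.1696
seat [0.6345 0.0751]
pos [0.6326 0.0745 0.179 ] yaw 80.3 q6 -1.37 shift [-0.009  0.004  0.428] turn -0.002 clock 32.93
```

```bash
python3 -m creep '[[0.05,[-0.008,0.002,0.05],-0.002],[0.05,[-0.008,0.002,0.16],-0.002],[0.05,[-0.008,0.002,0.28],-0.002],[0.05,[-0.008,0.002,0.37],-0.002],[0.05,[-0.008,0.002,0.42],-0.002],[0.05,[-0.008,0.002,0.428],-0.002],[0.05,[-0.008,0.002,0.428],-0.002],[0.05,[-0.008,0.002,0.428],-0.002]]'
python3 - <<'E'
from n import *
p=notch((.6304,.0504),80.5,"blue",25,"cblue",.094,(.6346,.075))
go([0.6346,0.075,0.052],80.5)
E
```

```text
clock: 33.6
position: [0.6367, 0.0749, 0.0755]
tcp_rot: [0.082, 0.997, 0.0, 0.001]
wrist_force: [-0.0, 0.4, 0.4]
grip_width: 0.127
finger_force: 41.4
wall 1 top v [26.  28.  29.7] hist [23, 21, 22, 26, 23, 21, 22, 0, 0, 0, 0, 0, 0, 0, 0, 0, 0, 0, 0, 12, 30, 25, 24, 25, 29, 14]
  notch bottom u [14.2 19.8 35.6] 66
wall -1 top v [-30.2 -27.4 -26.1] hist [3, 0, 0, 0, 0, 0, 0, 0, 0, 0, 0, 0, 0, 0, 0, 0, 0, 0, 0, 0, 0, 0, 0, 0, 0, 0]
floor [629.7  50.6] 100.4 57.1 79.2
comb top 454 [635.9  76.2] 44.8 12.7 -9.7 0.0956
comb bar 158 [608.2  80.9] 19.2 11.8 -9.7 0.0615
seat [0.6345 0.0751]
pos [0.6372 0.075  0.0762] yaw 80.6 q6 -1.38 shift [ 0.011 -0.002  0.097] turn 0.001 clock 33.65
```

```bash
python3 -m creep '[[0.05,[0.005,-0.004,0.01],0],[0.05,[0.005,-0.004,0.035],0],[0.05,[0.005,-0.004,0.055],0],[0.05,[0.005,-0.004,0.07],0],[0.05,[0.005,-0.004,0.08],0],[0.05,[0.005,-0.004,0.084],0],[0.05,[0.005,-0.004,0.084],0]]'
python3 - <<'E'
from n import *
p=notch((.6304,.0504),80.5,"blue",25,"cblue",.074,(.6346,.075))
E
```

```text
clock: 34.23
position: [0.6343, 0.0745, 0.0526]
tcp_rot: [0.082, 0.997, 0.0, -0.0]
wrist_force: [-0.1, -0.4, -1.3]
grip_width: 0.13
finger_force: 41.5
wall 1 top v [25.2 28.  30.9] hist [32, 34, 31, 33, 36, 33, 15, 0, 0, 0, 51, 50, 68, 69, 48, 68, 16, 0, 1, 13, 33, 38, 30, 32, 34, 17]
  notch bottom u [13.8 18.8 35.7] 68
wall -1 top v [-30.1 -27.2 -26. ] hist [0, 0, 0, 0, 0, 0, 0, 0, 0, 0, 0, 0, 0, 0, 0, 0, 0, 0, 0, 0, 0, 0, 0, 0, 0, 0]
floor [629.2  50.7] 99.9 57.8 80.5
comb top 1927 [633.7  75.5] 44.6 12.1 -9.5 0.0746
comb bar 687 [605.4  80.4] 18.9 11.7 -8.8 0.0407
seat [0.6345 0.0751]
```

Origin is at about 28.6 mm and there is no side force. I'll release, rise, and check everything.

```bash
python3 -m creep '[[0.05,[0,0,0.003],0],[0.05,[0,0,0.003],0],[0.25,[0,0,0.003],0],[0.4,[0,0,0.003],0],[0.4,[0,0,0.003],0],[0.4,[0,0,-0.05],0],[0.4,[0,0,-0.15],0],[0.4,[0,0,-0.3],0],[0.4,[0,0,-0.45],0],[0.4,[0,0,-0.6],0],[0.4,[0.1,0,-0.75],0],[0.4,[0.2,0,-0.85],0]]'; python3 -m creep '[[0.4,[0.2,0,0],0],[0.4,[0.3,0,0],0],[0.4,[0.3,0,0],0],[0.4,[0.3,0,0],0]]'
python3 - <<'E'
from n import *
p=notch((.6304,.0504),80.5,"blue",25,"cblue",.074,(.6346,.075))
notch((.6003,.2443),99,"orange",40,"red",.074,(.594,.284))
cv2.imwrite("pics/w12.png",p[:,:,::-1])
z=look("wrist")[2]; n=(np.hypot(z[...,0]-.425,z[...,1]-.02)<.05)&(z[...,2]>.055); print("bottle",*rect(z[n]) if n.sum()>5 else "")
E
```

```text
clock: 35.28
position: [0.5858, 0.0822, 0.2694]
tcp_rot: [0.082, 0.997, 0.0, 0.002]
wrist_force: [-0.0, 0.0, 0.8]
grip_width: 0.401
finger_force: 0.0
clock: 35.62
position: [0.5098, 0.0951, 0.2671]
tcp_rot: [0.081, 0.997, 0.0, 0.001]
wrist_force: [0.6, 0.9, 0.1]
grip_width: 0.399
finger_force: 0.0
wall 1 top v [25.2 28.5 30.8] hist [8, 4, 8, 4, 6, 5, 4, 0, 0, 0, 7, 14, 6, 12, 7, 13, 0, 0, 0, 4, 3, 8, 5, 4, 8, 4]
  notch bottom u [15.4 18.3 35.2] 19
wall -1 top v [-29.7 -27.4 -25.7] hist [3, 7, 3, 4, 7, 4, 3, 0, 0, 0, 0, 0, 0, 0, 0, 0, 0, 0, 0, 2, 4, 6, 3, 7, 4, 3]
  notch bottom u [13.9 18.2 35.6] 15
floor [635.9  49.1] 98.8 44.6 81.9
comb top 228 [633.7  75.6] 42.2 10.3 -9.6 0.0743
comb bar 106 [605.   80.3] 17.7 10.9 -9.5 0.0402
seat [0.6345 0.0751]
wall 1 top v [26.7 29.1 30.7] hist [6, 5, 6, 7, 6, 5, 3, 0, 0, 0, 0, 0, 0, 0, 0, 1, 2, 0, 0, 3, 7, 7, 5, 7, 6, 5]
  notch bottom u [28.4 32.7 35.6] 13
wall -1 top v [-29.4 -26.6 -25. ] hist [5, 8, 5, 7, 6, 7, 3, 0, 0, 0, 0, 0, 0, 0, 0, 0, 0, 0, 0, 0, 0, 0, 0, 1, 6, 5]
  notch bottom u [28.5 32.9 35.4] 11
floor [604.9 245.7] 130.6 44.0 -79.7
comb top 335 [593.1 284.1] 43.8 11.8 9.4 0.074
comb bar 229 [593.6 283.8] 75.7 10.9 8.8 0.04
seat [0.594  0.2838]
bottle [426.4  20.4] 30.5 30.0 -27.2
```

View pics/w12.png

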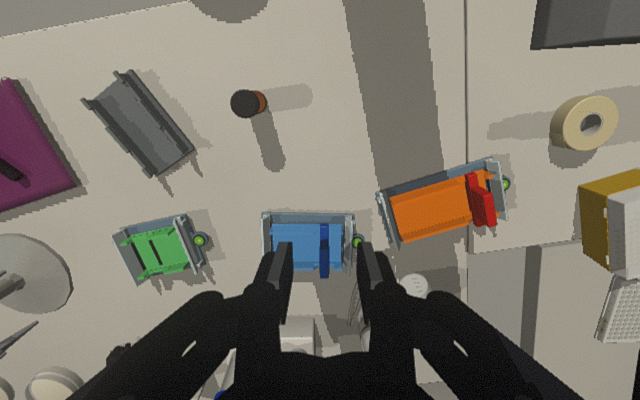

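The picture shows green at (160,250) and blue with the blue comb at (325,248). Orange with the red comb is at (482,200), and the bottle at (248,103) has not moved. All heights fit, so I'm handing the job in.

```bash
python3 -c "
from rig import *
print(close_job())"
```

```text
the job is handed in; nothing more can be done
None
```

The job is handed in: all three trays sit flat in their matching stands, the red comb hangs in the orange tray and the blue comb in the blue tray, and the bottle was not moved; it took about 36 s of the 128 s allowed.

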